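Shift the coating pan into third

ROBOT

A 7-joint arm with a two-finger parallel gripper is mounted at the origin on the work surface. World frame = base frame: x ahead of the robot, y to its left, z up, the work surface at z = 0. Lengths are in m, angles in rad, forces in N, time in s.
With the tool pointing down it reaches from about 0.425 to 0.875 m from the base axis. Payload 4.7 kg.
Tool frame: the origin (TCP) lies at the very end of the fingers, on their centre line; the grasp point (between the pads) lies 19 mm behind it; z points along the fingers, y is the direction in which the jaws open and shut (so a half turn about z gives the same grasp; the last joint's range is limited). The gripper opens to 87 mm and grips with 3 to 60 N. Pads are 19 mm wide; open, the fingers measure 117 mm over their backs; the gripper's body (75 mm by 190 mm) begins 51 mm behind the grasp point.
Start: joints at [-1.289, 0.321, -0.07, 1.45, 0.023, 1.371, -0.057], TCP at [0.172, 0.627, 0.223] pointing down, gripper open.
Joint ranges: [-2.86, 2.86], [-0.3, 2.09], [-1.38, 1.24], [0.06, 2.45], [-1.56, 4.7], [0.09, 2.05], [-2.69, 2.69]. Speed limits (rad/s): [2.57, 2.57, 3.14, 3.14, 3.14, 3.14, 3.14].

INTERFACE

Orientations are given as a rotation vector (axis times angle).
In Python, from bench import sense, get_image, hand_in gives the robot as it stands. The module is installed in compiled form; this text tells all that it offers.
- The arm moves only by the tool move_arm, never from a script. Its argument "rows" is a list of rows, each an object of numbers: "dx", "dy", "dz": the shift along the tool's x, y, z in cm; "twist": the turn about the tool's z in units of 10 degrees (1.0 is 10 degrees). A call has 1 to 20 rows; each row shifts and turns the commanded pose from where the row before left it, along the tool's axes as they then stand; what a row does not reach is not made up. A row lasts 1/8 s, in which the tool goes at most 62.5 mm and 10.7 degrees, less where a joint would pass 70% of its speed; a pose out of reach is approached as far as the arm can. A call is refused whole if a number of a shift passes 6.25 or a number of a turn 1, either way. A call with a gripper value outside its range is refused whole. "hand" is the opening, from 0 (shut) to 1 (fully open), set as the call begins (left out, the last holds). The fingers move at their own pace and stop on an object; "grip_force" is the grip in N (left out, the last holds). Time passes only in rows, so rows that do not move let the fingers close. It gives the time, the measured TCP pose, the force and the opening at its end, in the units of the state.
- sense(): the state, without advancing time (a new reading comes with each control period).
- get_image(name): name is "side" or "top"; returns a dict with "image" (384x512x3 uint8, blue, green, red), "depth" (384x512 float32, m along the optical axis (not along the pixel's ray), 0 where there is no reading), "fx", "fy", "cx", "cy" (pixels), "world_from_camera" (4x4, takes a point from camera to world coordinates). Camera axes: x right, y up, looking along -z (the intrinsics and any distortion apply to the point x, -y, -z); pixel columns grow to the right and rows downward; lengths in m; the calibration is good to about 2 mm. A picture is of the moment at which its call begins.
- hand_in(): hands the job in, once; it reports no verdict.
The state is a dict: "time_s": time; "joint_positions": joint angles; "joint_velocities": joint speeds; "joint_torque": joint torques, N m; "eef_pos": TCP position; "tool_rot": TCP orientation; "contact_force": force on the tool from outside, world axes, zero at the start; "wrist_torque": the same for the moment, N m; "grip_width": finger opening in m.
Only numpy, scipy, OpenCV 4.12 (cv2) and the standard library are available. Lean on these libraries where they do the work, as an engineer would, in place of code of your own. Each camera call takes 0.05 s, during which the arm holds its last target. There are 200 camera calls.

TASK

Shift the bench coating pan into third speed: with your fingertips push its gear lever from where it stands in the left-hand slot of the H-shaped gate to the middle, across to the right, then forward (away from you) until it is fully home at the far end of that right-hand slot. Only push the lever, never take it between the fingers, and do not let it dip into the fourth slot (right, towards you) on the way. Leave the pot, the tub and the mould where they are, and finish with your hand clear.

Things in the scene. Friction and masses are not known exactly. Their poses are not given: they have to be found in the camera images.
- gate (a point): Centre of the gate's upper face, 150 mm above the table: a bare metal plate 100 x 92 x 8 mm with an H cut out over a dark seal. x forward (away from the robot), y left, z up. The H: two 18 mm wide slots run fore and aft at y = +20 (left) and -20 mm (right), reaching to x = +-32 mm, joined by an 18 mm wide cross channel at x = 0 with rounded corners.
- third (a point): Middle of the forward end of the third slot (right, forward), at the gate's upper face, 32 mm forward and 20 mm right of gate. Pips on the plate count the slots: one = left forward, two = left back, three = right forward (the goal), four = right back.
- machine: Grey bench gearbox, fixed; origin on the table under gate, same axes. Its deck, 120 mm high, spans x -110 to +110, y -130 to +170 mm; the turret under the gate is 128 x 118 mm, 140 mm high. A steel pan 260 mm across, top 320 mm above the table, hangs on its right side (y -150 to -430 mm). The motor lies behind, up to x +280 mm and 160 mm high.
- knob (a point): Centre of the lever's black knob, round, 36 mm across and 45 mm tall along the lever. z runs up along the lever, x forward, y left. It sits on a 12 mm steel stick, 190 mm from the pivot, which lies 105 mm straight below gate. Knob centre from the pivot, in the gate's axes: 190 mm x (sin f, -sin s cos f, cos s cos f) with s = select, f = shift.
- select (a joint): Sideways lean of the lever (rad): 0 upright, positive to the right. The slots lie at -0.195 (left) and +0.195 (right), with 0.02 play each way; the gate's sides stop it at about -0.215 and +0.215. Moves with 2 to 3 N at the knob, no spring, stays where it is left.
- shift (a joint): Fore-and-aft lean of the lever (rad): 0 middle, level with the cross channel (0.02 play each way, more where the corners guide it in), positive forward, away from the robot; slot ends stop it at about +-0.235. It starts in the left slot anywhere from -0.22 (second) to +0.22 (first). The plate lets it cross only near 0. Moves with about 3 N at the knob, no spring, stays where it is left.
- pot: Small white pot with a grey screw lid, 44 mm across, 50 mm tall, standing on the gearbox deck to the left of the gate; origin at the centre of its underside. To be left alone.
- tub: Open white plastic tub, 120 x 170 mm, 85 mm tall, on the table to the left of the machine; origin at the centre of its underside. To be left alone.
- mould: Half of a round steel mould, a small bowl 84 mm across and 36 mm tall, on the table to the left of the machine; origin at the centre of its underside. To be left alone.

How it is judged:
By the outcome, as a careful person would: the job done as asked, in the order asked, and still so for the second after the job is handed in, with the robot touching nothing.
It also fails if it takes over 51 s, if anything falls off the work surface, if the arm or the gripper's body presses on something with over 40 N, if the wrist force passes 120 N, or if a joint passes its speed limit or range.

## Working session

There is one attempt and no reset: what is moved stays moved. The work goes in short steps, Python scripts to look and compute and a tool call to move; the robot and the scene stay as the last step left them, time stands still between calls to the robot, and variables do not carry over. Pictures are saved under pics/ and viewed, about 8 in all and at most 12, crops included, and the job is handed in when it is done.

Besides the shell and the picture viewer there is one more tool, called after "Call:" as a command line: name --argument value ..., lists and objects as JSON in quotes. move_arm: Moves the arm, as the interface text tells. Its arguments: {"type":"object","properties":{"rows":{"type":"array","items":{"type":"object","properties":{"dx":{"type":"number"},"dy":{"type":"number"},"dz":{"type":"number"},"twist":{"type":"number"}}}},"hand":{"type":"number"},"grip_force":{"type":"number"}},"required":["rows"]}

```bash
mkdir -p pics
cat > h.py <<'E'
import numpy as np,cv2
from bench import sense,get_image
def pts(d):
    z=d["depth"];v,u=np.mgrid[:384,:512]
    P=np.stack([(u-d["cx"])/d["fx"]*z,-(v-d["cy"])/d["fy"]*z,-z,np.ones_like(z)],-1)
    W=(P@np.array(d["world_from_camera"]).T)[...,:3]; W[z==0]=np.nan
    return W
E
python3 - <<'E'
from h import *
for n in("side","top"):
    d=get_image(n);cv2.imwrite(f"pics/{n}0.png",d["image"]);np.savez(f"{n}0.npz",**d)
    print(n,[k for k in d],d["fx"],d["cx"],np.round(d["world_from_camera"],3).tolist())
s=sense();print(s["eef_pos"],s["tool_rot"],s["time_s"],s["grip_width"])
E
```

```text
side ['image', 'depth', 'fx', 'fy', 'cx', 'cy', 'world_from_camera'] 357.1762012344557 256.3424060649478 [[-0.924, -0.237, 0.3, 0.722], [0.381, -0.524, 0.762, 0.738], [-0.023, 0.818, 0.575, 0.558], [0.0, 0.0, 0.0, 1.0]]
top ['image', 'depth', 'fx', 'fy', 'cx', 'cy', 'world_from_camera'] 490.19539794568453 250.39026701014828 [[-0.002, 0.98, -0.197, 0.303], [-1.0, -0.004, -0.008, 0.204], [-0.009, 0.197, 0.98, 1.215], [0.0, 0.0, 0.0, 1.0]]
[0.17192477 0.62632711 0.22155657] [-4.19340811e-01 -3.11338515e+00  2.74618286e-03] 0.1 0.08691487040034603
```

View pics/top0.png

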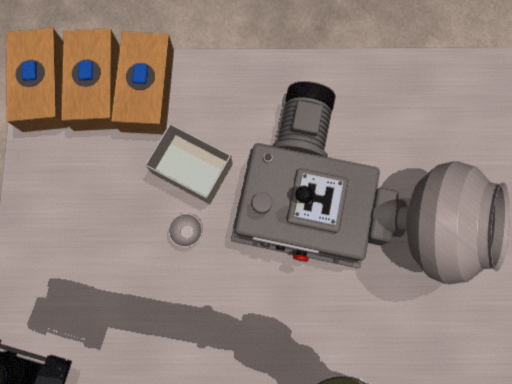

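View pics/side0.png

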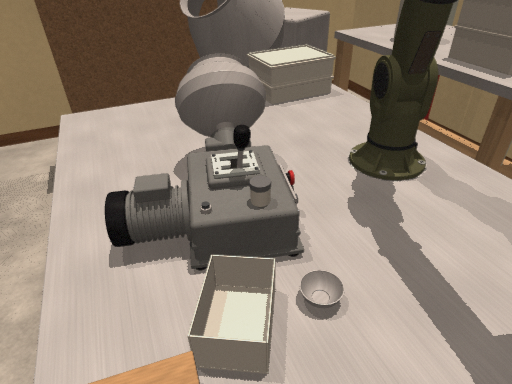

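Top view: the gate plate is at about (320,199), the knob at (305,193) in the left slot, and the pot at (261,203). The machine is turned roughly 10° clockwise. Side view: the knob is at (242,136). Next I'll measure these.

Run:
```python
from h import *
D={n:dict(np.load(f"{n}0.npz")) for n in("top","side")}
d=D["top"];W=pts(d);im=d["image"].astype(int)
m=np.zeros((384,512),bool);m[165:235,285:352]=1
b=m&(im.min(2)>120)
k,lab,st,_=cv2.connectedComponentsWithStats(b.astype(np.uint8));i=1+st[1:,4].argmax();b=lab==i
print("plate z",np.nanmedian(W[b],0),st[i])
# cast to plane z=.15
def cast(d,u,v,z):
    T=d["world_from_camera"];r=T[:3,:3]@np.array([(u-d["cx"])/d["fx"],-(v-d["cy"])/d["fy"],-1]);o=T[:3,3];return o+r*(z-o[2])/r[2]
v,u=np.nonzero(b);P=np.array([cast(d,a,c,.15)[:2] for a,c in zip(u,v)]).astype(np.float32)
r=cv2.minAreaRect(P);print("rect",r,cv2.boxPoints(r))
# knob
k=m&(W[...,2]>.22);print("knob top",k.sum(),np.nanmean(W[k],0),np.nanmax(W[k][:,2]),np.nanpercentile(W[k],[2,98],axis=0))
v,u=np.nonzero(k);print(u.mean(),v.mean())
d=D["side"];Ws=pts(d);ms=np.zeros((384,512),bool);ms[110:160,220:265]=1
k=ms&(Ws[...,2]>.255)&(d["image"].max(2)<60)&(Ws[...,2]<.36);v,u=np.nonzero(k);print("side",k.sum(),u.mean(),v.mean(),u.min(),u.max(),v.min(),v.max(),np.nanmean(Ws[k],0),np.nanpercentile(Ws[k],[2,98],axis=0))
c=d["image"][110:200,190:280];cv2.imwrite("pics/c.png",np.hstack([cv2.resize(c,(400,400),interpolation=2),cv2.resize(D["top"]["image"][165:235,285:355],(400,400),interpolation=2)]))
# pot
W=pts(D["top"]);p=(W[...,2]>.16)&(W[...,2]<.19);p[:,:240]=0;p[:,285:]=0;p[:180]=0;p[230:]=0
print("pot",p.sum(),np.nanmean(W[p],0))
```

```text
plate z [0.4984161  0.05771239 0.1489364 ] [ 294  173   50   52 1188]
rect ((0.5068498253822327, 0.06153962016105652), (0.0935741737484932, 0.10266603529453278), 77.71830749511719) [[0.44673917 0.02674279]
 [0.54705554 0.00490385]
 [0.56696045 0.09633645]
 [0.4666441  0.11817539]]
knob top 254 [0.4976207  0.10428646 0.24761076] 0.2576097391311274 [[0.483315   0.08738452 0.23275832]
 [0.51444479 0.11974494 0.25577173]]
303.88582677165357 193.77165354330708
side 1 239.0 126.0 239 239 126 126 [0.50584393 0.10308916 0.25521134] [[0.50584393 0.10308916 0.25521134]
 [0.50584393 0.10308916 0.25521134]]
pot 319 [0.49580559 0.18810534 0.16905338]
```

View pics/c.png

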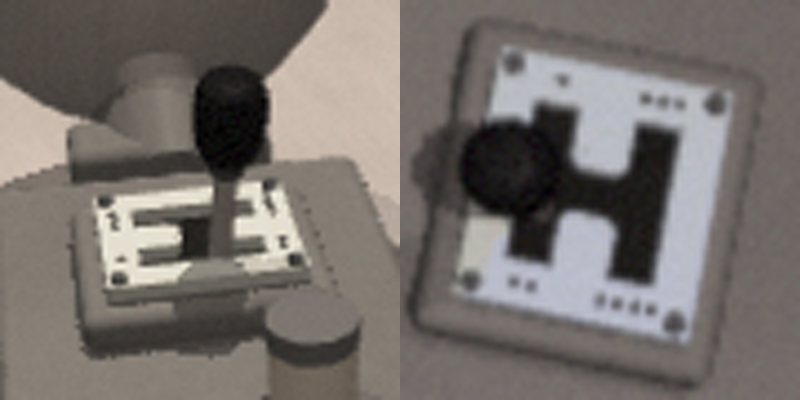

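The crops show a plate about 100 x 93 mm, the lever in the left slot slightly behind the middle, and the three pips at top right, so the goal is the upper right slot. I'll refine the knob estimate from both views and set up a gate frame.

```bash
cat >> h.py <<'E'
from scipy.spatial.transform import Rotation as Ro
a=np.deg2rad(-12.28);G=np.array([.5068,.0615,.15])
A=np.array([[np.cos(a),-np.sin(a),0],[np.sin(a),np.cos(a),0],[0,0,1]])  # cols gate axes
def proj(d,p):
    T=np.array(d["world_from_camera"]);c=T[:3,:3].T@(p-T[:3,3]);return np.array([d["cx"]+d["fx"]*c[0]/-c[2],d["cy"]+d["fy"]*c[1]/c[2]])
def kn(s,f,L=.19): return G+A@np.array([L*np.sin(f),-L*np.sin(s)*np.cos(f),-.105+L*np.cos(s)*np.cos(f)])
def knob(d,lo=.215):
    """silhouette centroid of the knob (3D-masked) -> ray -> joints"""
    W=pts(d);g=(W-G)@A
    m=(g[...,2]>lo-.15)&(g[...,2]<.12)&(abs(g[...,0])<.075)&(abs(g[...,1])<.075)&(d["image"].max(2)<70)
    n,lab,st,_=cv2.connectedComponentsWithStats(m.astype(np.uint8))
    if n<2:return None
    m=lab==1+st[1:,4].argmax();v,u=np.nonzero(m);c=np.array([u.mean(),v.mean()])
    from scipy.optimize import least_squares
    q=least_squares(lambda q:proj(d,kn(*q))-c,[0,0]).x
    return q.round(3),c.round(1),int(m.sum()),((np.nanmean(W[m],0)-G)@A).round(4)
def tool():
    s=sense();R=Ro.from_rotvec(s["tool_rot"]).as_matrix();g=A.T@(np.array(s["eef_pos"])-G)
    y=A.T@R[:,1];print("t",s["time_s"],"tcp gate mm",(g*1000).round(1),"tool y deg off",np.degrees(np.arctan2(-y[0],y[1])).round(2),"tilt",R[2].round(3),"F",(A.T@np.array(s["contact_force"])).round(2),"w",round(s["grip_width"],4))
E
python3 - <<'E'
from h import *
for n in("top","side"):
    d=dict(np.load(f"{n}0.npz"));print(n,knob(d),knob(d,.2)); print(proj(d,G),proj(d,kn(-.195,-.08)),proj(d,kn(-.195,-.08,.2125)))
tool()
E
```

```text
top (array([-0.206, -0.078]), array([303.9, 194. ]), 246, array([-0.0186,  0.0397,  0.0977])) (array([-0.206, -0.078]), array([303.9, 194. ]), 246, array([-0.0186,  0.0397,  0.0977]))
[318.82154808 198.34738944] [304.86042129 194.36068341] [303.65804507 192.61996346]
side (array([-0.18 , -0.076]), array([241.4, 135.1]), 307, array([-0.0126,  0.049 ,  0.0886])) (array([-0.203, -0.072]), array([241.3, 136.4]), 343, array([-0.0124,  0.0484,  0.0854]))
[234.68088785 161.88350674] [241.93548201 135.92204066] [242.61782615 126.88454946]
t 0.1 tcp gate mm [-447.3  480.7   71.6] tool y deg off -3.06 tilt [-0.    -0.002 -1.   ] F [ 0.24  0.33 -0.67] w 0.0869
```

Call:
move_arm --hand 0 --grip_force 20 --rows '[{"dz": -4,"twist": -0.3},{"dz": -4},{"dx": -2.4,"dy": -2.78},{"dx": -2.4,"dy": -2.78},{"dx": -2.4,"dy": -2.78},{"dx": -2.4,"dy": -2.78},{"dx": -2.4,"dy": -2.78},{"dx": -2.4,"dy": -2.78},{"dx": -2.4,"dy": -2.78},{"dx": -2.4,"dy": -2.78},{"dx": -2.4,"dy": -2.78},{"dx": -2.4,"dy": -2.78},{"dx": -2.4,"dy": -2.78},{"dx": -2.4,"dy": -2.78},{"dx": -2.4,"dy": -2.78},{"dx": -2.4,"dy": -2.78},{"dx": -2.4,"dy": -2.78},{"dx": -2.4,"dy": -2.78},{},{}]'

```text
validation failed for argument at $.ro...
```

```bash
python3 -c "
from h import *
tool()"
```

```text
t 0.1 tcp gate mm [-447.3  480.7   71.6] tool y deg off -3.06 tilt [-0.    -0.002 -1.   ] F [ 0.24  0.33 -0.67] w 0.0869
```

Call:
move_arm --hand 0 --grip_force 20 --rows '[{"dx": 0,"dy": 0,"dz": -4,"twist": -0.3},{"dx": 0,"dy": 0,"dz": -4,"twist": 0},{"dx": -2.4,"dy": -2.78,"dz": 0,"twist": 0},{"dx": -2.4,"dy": -2.78,"dz": 0,"twist": 0},{"dx": -2.4,"dy": -2.78,"dz": 0,"twist": 0},{"dx": -2.4,"dy": -2.78,"dz": 0,"twist": 0},{"dx": -2.4,"dy": -2.78,"dz": 0,"twist": 0},{"dx": -2.4,"dy": -2.78,"dz": 0,"twist": 0},{"dx": -2.4,"dy": -2.78,"dz": 0,"twist": 0},{"dx": -2.4,"dy": -2.78,"dz": 0,"twist": 0},{"dx": -2.4,"dy": -2.78,"dz": 0,"twist": 0},{"dx": -2.4,"dy": -2.78,"dz": 0,"twist": 0},{"dx": -2.4,"dy": -2.78,"dz": 0,"twist": 0},{"dx": -2.4,"dy": -2.78,"dz": 0,"twist": 0},{"dx": -2.4,"dy": -2.78,"dz": 0,"twist": 0},{"dx": -2.4,"dy": -2.78,"dz": 0,"twist": 0},{"dx": -2.4,"dy": -2.78,"dz": 0,"twist": 0},{"dx": -2.4,"dy": -2.78,"dz": 0,"twist": 0},{"dx": 0,"dy": 0,"dz": 0,"twist": 0},{"dx": 0,"dy": 0,"dz": 0,"twist": 0}]'

```text
time_s: 2.6
eef_pos: [0.4516, 0.111, 0.3023]
tool_rot: [-0.337, -3.123, -0.001]
contact_force: [-0.3, 1.2, 0.4]
grip_width: 0.0007
```

```bash
python3 -c "
from h import *
tool()"
```

```text
t 2.6 tcp gate mm [-64.5  36.6 152.3] tool y deg off -0.03 tilt [ 0.001  0.    -1.   ] F [-0.56  1.06  0.39] w 0.0007
```

Call:
move_arm --rows '[{"dx": 0,"dy": 0,"dz": 3,"twist": 0},{"dx": 0,"dy": 0,"dz": 3,"twist": 0},{"dx": 0,"dy": 0,"dz": 3,"twist": 0},{"dx": -0.6,"dy": 0,"dz": 0,"twist": 0},{"dx": -0.6,"dy": 0,"dz": 0,"twist": 0},{"dx": -0.6,"dy": 0,"dz": 0,"twist": 0},{"dx": -0.5,"dy": 0,"dz": 0,"twist": 0},{"dx": -0.5,"dy": 0,"dz": 0,"twist": 0},{"dx": -0.4,"dy": 0,"dz": 0,"twist": 0},{"dx": 0,"dy": 0,"dz": 0,"twist": 0}]'

```text
time_s: 3.85
eef_pos: [0.4835, 0.1035, 0.2126]
tool_rot: [0.338, 3.123, 0.0]
contact_force: [-2.1, 2.2, 0.8]
grip_width: 0.0008
```

Run:
```python
from h import *
tool()
I=[]
for n in("top","side"):
    d=get_image(n);c=proj(d,G+[0,0,.05]).astype(int);I.append(cv2.resize(d["image"][c[1]-50:c[1]+50,c[0]-50:c[0]+50],(400,400),interpolation=2))
    try: print(n,knob(d,.2))
    except Exception as e: print(e)
cv2.imwrite("pics/m1.png",np.hstack(I));tool()
```

```text
t 3.85 tcp gate mm [-31.7  36.1  62.6] tool y deg off -0.07 tilt [-0.  0. -1.] F [-2.5   1.74  0.84] w 0.0008
top (array([-0.178, -0.226]), array([304., 208.]), 5, array([-0.042 ,  0.0326,  0.0735]))
side (array([-0.224, -0.057]), array([240.2, 137.7]), 454, array([-0.0102,  0.048 ,  0.0826]))
t 3.95 tcp gate mm [-31.8  36.   62.5] tool y deg off -0.06 tilt [-0.  0. -1.] F [-1.2   0.81  0.65] w 0.0006
```

View pics/m1.png

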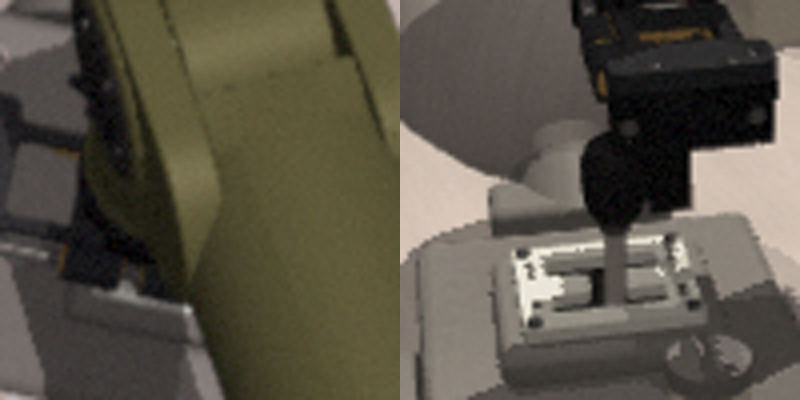

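Side view: the finger touches the knob from behind, and the knob is still a little behind the middle. The arm hides the gate in the top view. I'll push about 5 mm more, back off and measure.

Call:
move_arm --rows '[{"dx": -0.25,"dy": 0,"dz": 0,"twist": 0},{"dx": -0.25,"dy": 0,"dz": 0,"twist": 0},{"dx": 0,"dy": 0,"dz": 0,"twist": 0},{"dx": 1.5,"dy": 0,"dz": 0,"twist": 0},{"dx": 2,"dy": 0,"dz": 0,"twist": 0},{"dx": 0,"dy": 0,"dz": 0,"twist": 0}]'

```text
time_s: 4.7
eef_pos: [0.453, 0.1098, 0.2125]
tool_rot: [0.336, 3.123, 0.0]
contact_force: [0.7, 0.0, 0.2]
grip_width: 0.0008
```

```bash
cat >> h.py <<'E'
def look(name=None):
    d=get_image("side");W=pts(d)
    try: print(knob(d,.215),knob(d,.2))
    except Exception as e: print(e)
    # stick: grey steel pixels between plate and knob
    if name:
        c=proj(d,G+[0,0,.05]).astype(int);cv2.imwrite(name,cv2.resize(d["image"][c[1]-50:c[1]+50,c[0]-60:c[0]+60],(720,600),interpolation=2))
    tool();return d
E
python3 -c "
from h import *
look('pics/m2.png')"
```

```text
(array([-0.179,  0.003]), array([234.2, 135.6]), 326, array([0.0021, 0.0488, 0.0891])) (array([-0.201,  0.006]), array([234.2, 136.8]), 361, array([0.0021, 0.0483, 0.0861]))
t 4.75 tcp gate mm [-62.   35.7  62.7] tool y deg off -0.03 tilt [-0.001  0.    -1.   ] F [0.4  0.32 0.46] w 0.0006
```

View pics/m2.png

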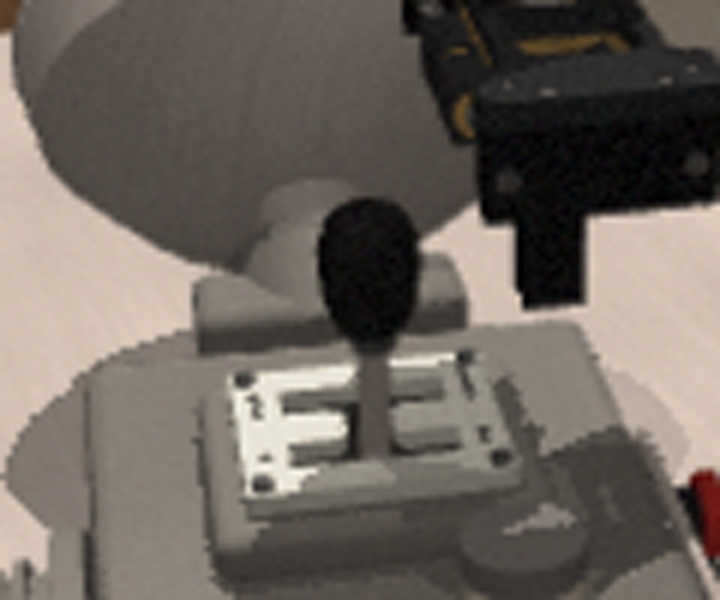

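Side view: the lever stands level with the cross channel (f ≈ +0.005), still on the left. Next I move to its left side and push it across.

Call:
move_arm --rows '[{"dx": 0,"dy": 2,"dz": 0,"twist": 0},{"dx": 0,"dy": 2,"dz": 0,"twist": 0},{"dx": 0,"dy": 2,"dz": 0,"twist": 0},{"dx": -2,"dy": 0,"dz": 0,"twist": 0},{"dx": -2,"dy": 0,"dz": 0,"twist": 0},{"dx": -2.3,"dy": 0,"dz": 0,"twist": 0},{"dx": 0,"dy": 0,"dz": 0,"twist": 0},{"dx": 0,"dy": -0.8,"dz": 0,"twist": 0},{"dx": 0,"dy": -0.8,"dz": 0,"twist": 0},{"dx": 0,"dy": -0.5,"dz": 0,"twist": 0},{"dx": 0,"dy": -0.5,"dz": 0,"twist": 0},{"dx": 0,"dy": -0.5,"dz": 0,"twist": 0},{"dx": 0,"dy": -0.5,"dz": 0,"twist": 0},{"dx": 0,"dy": -0.5,"dz": 0,"twist": 0},{"dx": 0,"dy": -0.5,"dz": 0,"twist": 0},{"dx": 0,"dy": 0,"dz": 0,"twist": 0}]'

```text
time_s: 6.75
eef_pos: [0.5188, 0.1098, 0.213]
tool_rot: [0.338, 3.123, 0.001]
contact_force: [1.0, 2.0, 2.3]
grip_width: 0.0004
```

```bash
python3 -c "
from h import *
look('pics/m3.png')"
```

```text
(array([-0.272,  0.015]), array([234.3, 141.1]), 176, array([0.0034, 0.0561, 0.0806])) (array([-0.274,  0.016]), array([234.2, 141.2]), 180, array([0.0035, 0.0562, 0.0802]))
t 6.8 tcp gate mm [ 1.3 49.7 62.7] tool y deg off -0.08 tilt [-0.  0. -1.] F [0.61 2.38 2.41] w 0.0002
```

View pics/m3.png

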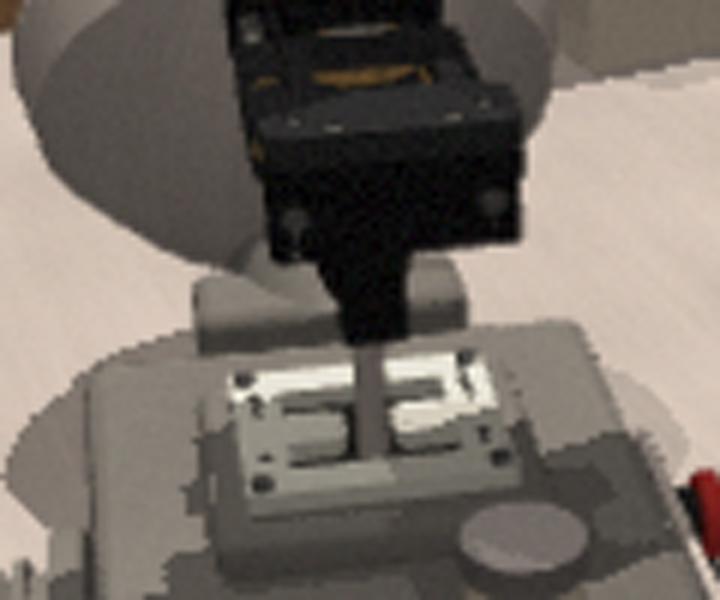

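Side view: the finger covers the knob. I can't tell from the picture how far the stick has moved, so I'll read the stick's depth.

```bash
cat >> h.py <<'E'
def stick(d):
    W=pts(d);g=(W-G)@A;im=d["image"].astype(int)
    m=(g[...,2]>.008)&(g[...,2]<.05)&(abs(g[...,0])<.06)&(abs(g[...,1])<.05)
    p=g[m];p=p[~np.isnan(p).any(1)]
    # subtract pivot: angles
    s=np.arctan2(-p[:,1],p[:,2]+.105);f=np.arctan2(p[:,0],np.hypot(p[:,1],p[:,2]+.105))
    print("stick n",len(p),"s",np.median(s).round(3),"f",np.median(f).round(3),np.percentile(f,[10,90]).round(3))
E
python3 -c "
from h import *
stick(dict(np.load('side0.npz')))
d=look();stick(d)"
```

```text
stick n 82 s -0.228 f -0.066 [-0.102 -0.036]
(array([-0.273,  0.015]), array([234.2, 141.2]), 167, array([0.0035, 0.0565, 0.0806])) (array([-0.278,  0.016]), array([234.2, 141.5]), 175, array([0.0036, 0.0564, 0.0798]))
t 6.85 tcp gate mm [ 1.2 49.8 62.5] tool y deg off -0.07 tilt [-0. -0. -1.] F [0.85 2.41 2.52] w 0.0005
stick n 68 s -0.127 f 0.015 [-0.02   0.046]
```

The stick reads s ≈ -0.09, so it is moving across as predicted (contact offset about 32 mm), with f ≈ +0.005 to +0.015. I'll continue.

Call:
move_arm --rows '[{"dx": 0,"dy": -0.6,"dz": 0,"twist": 0},{"dx": 0,"dy": -0.6,"dz": 0,"twist": 0},{"dx": 0,"dy": -0.6,"dz": 0,"twist": 0},{"dx": 0,"dy": -0.6,"dz": 0,"twist": 0},{"dx": 0,"dy": -0.6,"dz": 0,"twist": 0},{"dx": 0,"dy": -0.6,"dz": 0,"twist": 0},{"dx": 0,"dy": -0.5,"dz": 0,"twist": 0},{"dx": 0,"dy": -0.4,"dz": 0,"twist": 0},{"dx": 0,"dy": -0.4,"dz": 0,"twist": 0},{"dx": 0,"dy": 0,"dz": 0,"twist": 0}]'

```text
time_s: 8.1
eef_pos: [0.5078, 0.0615, 0.2122]
tool_rot: [-0.339, -3.123, 0.001]
contact_force: [-0.2, 1.0, -0.5]
grip_width: 0.0003
```

```bash
python3 -c "
from h import *
d=look();stick(d)"
```

```text
(array([-0.063,  0.019]), array([231.4, 130.1]), 181, array([0.003 , 0.005 , 0.0813])) (array([-0.07 ,  0.019]), array([231.4, 130.4]), 189, array([0.003 , 0.005 , 0.0806]))
t 8.15 tcp gate mm [ 0.9  0.3 62.2] tool y deg off -0.09 tilt [ 0.001 -0.001 -1.   ] F [ 0.47  0.49 -0.03] w 0.0004
stick n 91 s 0.12 f 0.012 [-0.024  0.045]
```

Call:
move_arm --rows '[{"dx": 0,"dy": -0.4,"dz": 0,"twist": 0},{"dx": 0,"dy": -0.4,"dz": 0,"twist": 0},{"dx": 0,"dy": 0,"dz": 0,"twist": 0},{"dx": 0,"dy": 0,"dz": 0,"twist": 0},{"dx": 0,"dy": 1.5,"dz": 0,"twist": 0},{"dx": 0,"dy": 2.5,"dz": 0,"twist": 0},{"dx": 2,"dy": 0,"dz": 0,"twist": 0},{"dx": 2,"dy": 0,"dz": 0,"twist": 0},{"dx": 2.5,"dy": 0,"dz": 0,"twist": 0},{"dx": 0,"dy": 0,"dz": 0,"twist": 0}]'

```text
time_s: 9.4
eef_pos: [0.4506, 0.1097, 0.2127]
tool_rot: [-0.332, -3.124, -0.001]
contact_force: [-0.5, -0.4, -0.0]
grip_width: 0.0007
```

```bash
python3 -c "
from h import *
d=look('pics/m4.png');stick(d)"
```

```text
(array([0.238, 0.004]), array([229.8, 121.4]), 289, array([ 0.0023, -0.0267,  0.0875])) (array([0.165, 0.01 ]), array([229.9, 122.8]), 324, array([ 0.0022, -0.0265,  0.0844]))
t 9.45 tcp gate mm [-64.   34.6  62.9] tool y deg off 0.1 tilt [-0.001  0.001 -1.   ] F [-0.38  0.76  0.85] w 0.0007
stick n 97 s 0.17 f 0.009 [-0.026  0.044]
```

View pics/m4.png

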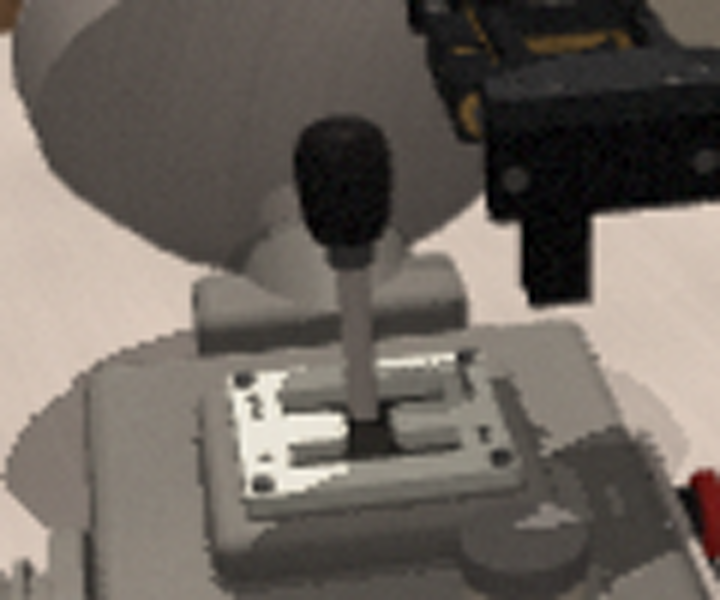

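Side view: the lever is in the right slot, level with the channel (s ≈ 0.20, f ≈ +0.007). Now I go behind it and push it forward.

Call:
move_arm --rows '[{"dx": 0,"dy": -2.4,"dz": 0,"twist": 0},{"dx": 0,"dy": -2.4,"dz": 0,"twist": 0},{"dx": 0,"dy": -2.4,"dz": 0,"twist": 0},{"dx": 0,"dy": 0,"dz": 0,"twist": 0},{"dx": -1.8,"dy": 0,"dz": 0,"twist": 0},{"dx": -1.2,"dy": 0,"dz": 0,"twist": 0},{"dx": -0.6,"dy": 0,"dz": 0,"twist": 0},{"dx": -0.6,"dy": 0,"dz": 0,"twist": 0},{"dx": -0.6,"dy": 0,"dz": 0,"twist": 0},{"dx": -0.6,"dy": 0,"dz": 0,"twist": 0},{"dx": -0.6,"dy": 0,"dz": 0,"twist": 0},{"dx": -0.6,"dy": 0,"dz": 0,"twist": 0},{"dx": -0.6,"dy": 0,"dz": 0,"twist": 0},{"dx": -0.6,"dy": 0,"dz": 0,"twist": 0},{"dx": 0,"dy": 0,"dz": 0,"twist": 0}]'

```text
time_s: 11.32
eef_pos: [0.5119, 0.0206, 0.2118]
tool_rot: [-0.337, -3.122, 0.0]
contact_force: [-3.2, 2.2, -1.7]
grip_width: 0.0004
```

```bash
python3 -c "
from h import *
d=look();stick(d)"
```

```text
(array([0.216, 0.178]), array([215.5, 124.5]), 407, array([ 0.0341, -0.0269,  0.0835])) (array([0.147, 0.183]), array([215.4, 126. ]), 473, array([ 0.0346, -0.0266,  0.0801]))
t 11.375 tcp gate mm [ 13.8 -38.9  62. ] tool y deg off -0.05 tilt [ 0.001 -0.    -1.   ] F [-4.07  1.21 -0.83] w 0.0003
stick n 98 s 0.165 f 0.24 [0.205 0.275]
```

Call:
move_arm --rows '[{"dx": -0.3,"dy": 0,"dz": 0,"twist": 0},{"dx": -0.2,"dy": 0,"dz": 0,"twist": 0},{"dx": 0,"dy": 0,"dz": 0,"twist": 0},{"dx": 0,"dy": 0,"dz": 0,"twist": 0}]'

```text
time_s: 11.88
eef_pos: [0.5136, 0.0202, 0.2116]
tool_rot: [-0.335, -3.115, -0.001]
contact_force: [-12.0, 3.4, 1.7]
grip_width: 0.0005
```

```bash
python3 -c "
from h import *
d=look();stick(d)"
```

```text
(array([0.215, 0.188]), array([214.7, 124.8]), 405, array([ 0.0359, -0.0267,  0.0831])) (array([0.151, 0.193]), array([214.6, 126.1]), 463, array([ 0.0364, -0.0264,  0.08  ]))
t 11.925 tcp gate mm [ 15.5 -38.9  61.6] tool y deg off 0.0 tilt [ 0.008 -0.    -1.   ] F [-12.29   1.47   1.84] w 0.0003
stick n 96 s 0.169 f 0.244 [0.21  0.281]
```

The force rose to 12 N while the tip moved only 1.7 of 5 mm, so the lever is on the end stop. Next I retreat backwards, up and out of the way.

Call:
move_arm --rows '[{"dx": 1,"dy": 0,"dz": 0,"twist": 0},{"dx": 2,"dy": 0,"dz": 0,"twist": 0},{"dx": 3,"dy": 0,"dz": 0,"twist": 0},{"dx": 0,"dy": 0,"dz": -4,"twist": 0},{"dx": 0,"dy": 0,"dz": -5,"twist": 0},{"dx": 1,"dy": 4,"dz": 0,"twist": 0},{"dx": 1,"dy": 5,"dz": 0,"twist": 0},{"dx": 1,"dy": 5,"dz": 0,"twist": 0},{"dx": 1,"dy": 5,"dz": 0,"twist": 0},{"dx": 1,"dy": 5,"dz": 0,"twist": 0},{"dx": 2,"dy": 5,"dz": 0,"twist": 0},{"dx": 2,"dy": 5,"dz": 0,"twist": 0},{"dx": 2,"dy": 5,"dz": 0,"twist": 0},{"dx": 0,"dy": 0,"dz": 0,"twist": 0},{"dx": 0,"dy": 0,"dz": 0,"twist": 0}]'

```text
time_s: 13.8
eef_pos: [0.4358, 0.436, 0.303]
tool_rot: [0.339, 3.12, 0.0]
contact_force: [-0.2, -0.9, 0.9]
grip_width: 0.0005
```

Run:
```python
from h import *
d=look('pics/m5.png');stick(d);t=get_image("top");print(knob(t,.2))
a=cv2.imread('pics/m5.png');b=cv2.resize(t["image"][130:260,140:350],(525,325))
cv2.imwrite('pics/m5.png',np.hstack([cv2.resize(a,(270,325))[:, :],b]))
z=dict(np.load("top0.npz"));W0=pts(z);W1=pts(t)
for n,(r,c) in dict(pot=(slice(185,225),slice(243,280)),tub=(slice(120,205),slice(140,235)),mould=(slice(208,252),slice(163,208))).items():
    print(n,"median dz mm",1000*np.nanmedian(abs(W1[r,c,2]-W0[r,c,2])),"p90",1000*np.nanpercentile(abs(W1[r,c,2]-W0[r,c,2]),90))
```

```text
(array([0.325, 0.245]), array([209.7, 124.9]), 270, array([ 0.0469, -0.026 ,  0.0842])) (array([0.185, 0.244]), array([210.2, 126.8]), 324, array([ 0.0462, -0.0255,  0.0799]))
t 13.85 tcp gate mm [-148.6  350.1  153.3] tool y deg off -0.2 tilt [-0.002  0.001 -1.   ] F [ 0.75 -0.38  0.62] w 0.0001
stick n 98 s 0.168 f 0.246 [0.21  0.281]
(array([0.195, 0.238]), array([344.5, 174.2]), 292, array([ 0.0413, -0.0341,  0.0887]))
pot median dz mm 1.9287214557690557 p90 4.823142925295398
tub median dz mm 2.3200108414080933 p90 5.8832293216547695
mould median dz mm 2.8282577472460435 p90 416.3460928430579
```

View pics/m5.png

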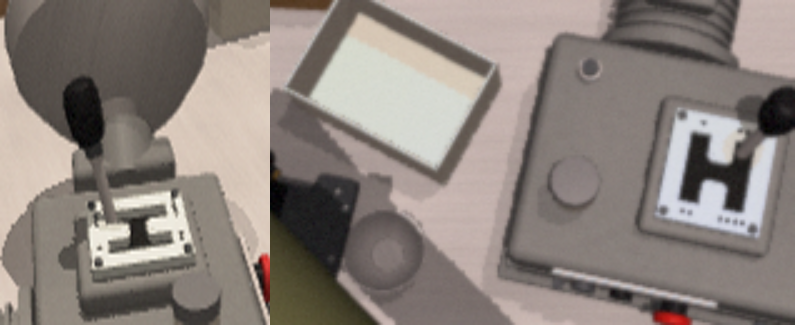

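The lever is at select 0.195, shift 0.238, which is the end of third. The pot, tub and mould are unmoved and the hand is clear at z = 0.30 m.

```bash
python3 -c "
from bench import hand_in
print(hand_in())"
```

```text
the job is handed in; nothing more can be done
None
```

The lever is in third speed, pushed only with the closed fingertips, and the job is handed in at about 14 s of the 51 s allowed. I pushed it forward to the middle of the left slot, across to the right, then forward to the end of the third slot.

- **Lever position:** the last top view gives select 0.195 and shift 0.238, against the stop at about 0.235. The side view gives shift 0.244 to 0.246. Its select readings are looser: 0.185 or 0.325 from the knob depending on the height cut, and 0.168 from the stick, which reads about 0.03 low.
- **Fully home:** on the last push the force rose to about 12 N while the tip moved only 1.7 of the 5 mm commanded, so the lever was on the end stop.
- **Fourth slot:** shift stayed slightly positive (about +0.003 to +0.02) at every look during the crossing, so I saw no dip towards it.
- **Other objects:** depth in the top view changed by a median of 2 to 3 mm at the pot, tub and mould, which I take as noise. The gripper overlapped part of the mould region, so that check is partial; in the picture the mould looks unmoved.
- **Hand:** it finished about 0.30 m above the table and well to the left, with a contact reading of about 1 N, which I take as noise.

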